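# Run a fingertip along a row of sample tubes and fold their snap lids shut

### The job

The six sample tubes in the aluminium cold block stand with their blue snap lids open. Run your fingertips along the row from the hinge side, folding each lid over and pressing it lightly until all six are fully shut, then move clear. Touch only, lifting nothing: do not lean hard on the lids, leave the block standing where it is, and leave the pen, vial, tape dispenser and pump bottle alone.

Things in the scene. Friction and masses are not known exactly. Their poses are not given: they have to be found in the camera images.
- block: aluminium cold block, 190 x 80 x 44 mm high, about 1.4 kg, loose on the bench, turned any way about the vertical. Origin: centre of its underside; z up, x along its length. Six upright tubes (17 mm diameter, tight in their wells, rims 58 mm above the bench) stand in the row y = +18 mm at x = +65, +39, +13, -13, -39, -65 mm (tube 1 to tube 6). The row of wells at y = -18 mm is empty
- first (a point): centre of the top face of tube 1's lid when shut, 61.5 mm above the bench, at the block's +x end of the row; fixed in the block. Each lid is a blue disc 19 mm across, 3.5 mm thick. Its hinge lies 10.5 mm to the +x side of its tube's centre, parallel to y, 59.5 mm above the bench. Open, it stands up on the hinge; shut, it reaches 13 mm beyond the tube's centre to -x (4 mm thumb lip)
- last (a point): the same point for tube 6, at the block's -x end of the row, 130 mm from point first. A fingertip moving along the row from first to last, starting beyond the hinge of tube 1, folds the lids shut; the other way it folds them open. Pushed close to its hinge a lid takes several N and the loose block may slide; pushed higher up it folds easily
- lid1 (a joint): hinge of the lid of tube 1 (rad): 0 is fully shut, 1.57 upright, up to 2.1 leaning back; light friction (about 0.5 N at the thumb lip), it stays where it is left and rests against the tube at 0
- lid2 (a joint): hinge of the lid of tube 2 (rad): 0 is fully shut, 1.57 upright, up to 2.1 leaning back; light friction (about 0.5 N at the thumb lip), it stays where it is left and rests against the tube at 0
- lid3 (a joint): hinge of the lid of tube 3 (rad): 0 is fully shut, 1.57 upright, up to 2.1 leaning back; light friction (about 0.5 N at the thumb lip), it stays where it is left and rests against the tube at 0
- lid4 (a joint): hinge of the lid of tube 4 (rad): 0 is fully shut, 1.57 upright, up to 2.1 leaning back; light friction (about 0.5 N at the thumb lip), it stays where it is left and rests against the tube at 0
- lid5 (a joint): hinge of the lid of tube 5 (rad): 0 is fully shut, 1.57 upright, up to 2.1 leaning back; light friction (about 0.5 N at the thumb lip), it stays where it is left and rests against the tube at 0
- lid6 (a joint): hinge of the lid of tube 6 (rad): 0 is fully shut, 1.57 upright, up to 2.1 leaning back; light friction (about 0.5 N at the thumb lip), it stays where it is left and rests against the tube at 0
- pen: grey and black marker pen lying about 85 mm from the block's centre on the empty-well side, 128 mm long along its x, 12 mm thick; origin under its centre. Leave alone
- vial: white screw-cap vial with red cap standing upright about 90 mm from the block's centre on the tubes' side, 18 mm diameter, 47 mm tall; origin at the centre of its underside. Leave alone
- dispenser: black tape dispenser, 150 x 58 mm, 90 mm tall, to the robot's right of the block; origin under its centre. Leave alone
- bottle: white pump bottle, 70 mm diameter, 182 mm tall, to the robot's left of the block; origin under its centre. Leave alone
There are look-alikes about, which are no part of the job. Leave any orange, red or turquoise look-alike of the block alone.

How it is judged (in metres and radians):
At the end, for the whole second after the job is handed in: all six lids shut to within 0.09 rad (thumb lip within 2 mm of home), the block at rest, upright and within 25 mm of where it stood (value of joint each of lid1, lid2, lid3, lid4, lid5, lid6 below 0.09 rad and distance of block from where it was at the start of the episode below 0.025 m and angle between block's own z axis and vertical below 0.05 rad and linear speed of block below 0.01 m/s); the robot touches nothing.
It fails at once if the block is lifted or tipped (height (world z) of block above 0.006 m or angle between block's own z axis and vertical above 0.12 rad).
It fails at once if the block is pushed more than 25 mm along the bench (distance of block from where it was at the start of the episode above 0.025 m).
It fails at once if the block or its lids are pressed with more than 40 N (contact force between the arm and block above 40 N).
It fails at once if a bystander (pen, vial, dispenser, bottle) is moved more than 15 mm, lifted or knocked over (distance of any of pen, vial, dispenser, bottle from where it was at the start of the episode above 0.015 m or angle between any of pen, vial, dispenser, bottle's own z axis and vertical above 0.3 rad).
It also fails if it takes over 48 s, if anything falls off the work surface, if the arm or the gripper's body presses on something with over 40 N, if the wrist force passes 120 N, or if a joint passes its speed limit or range.

### The arm

A 7-joint arm with a two-finger parallel gripper is mounted at the origin on the work surface. World frame = base frame: x ahead of the robot, y to its left, z up, the work surface at z = 0. Lengths are in mm, angles in rad, forces in N, time in s.
With the tool pointing down it reaches from about 400 to 875 mm from the base axis. Payload 19.3 kg.
Tool frame: the origin (TCP) lies at the very end of the fingers, on their centre line; the grasp point (between the pads) lies 19 mm behind it (grip_point_offset is the z of the grasp point in the tool frame, in mm); z points along the fingers, y is the line along which they close (so a half turn about z gives the same grasp; the last joint's range is limited). The gripper opens to 85 mm and grips with 20 to 120 N. Pads are 22 mm wide; open, the fingers measure 114 mm over their backs; the gripper's body (76 mm by 85 mm) begins 54 mm behind the grasp point. The pads swing forward as they close: fully open they stand 13 mm farther back than shut.
Start: joints at [1.123, 0.521, -0.036, 1.599, 0.021, 1.021, -0.113], TCP at [230.52, -580.926, 202.791] pointing down, gripper open.
Joint ranges: [-2.91, 2.91], [-0.3, 2.13], [-1.5, 1.42], [0.17, 2.43], [-1.26, 4.41], [0.16, 1.93], [-2.52, 2.52]. Speed limits (rad/s): [1.89, 1.89, 2.39, 2.39, 3.01, 3.01, 3.01].

### API

Orientations are given as a 3x3 rotation matrix whose columns are the frame's x, y, z axes.
In Python, from workcell import movep, movel, goto_joints, open_gripper, clamp, wait, inverse_kinematics, read_state, camera, PlanningError, finish_job, grip_point_offset gives the robot as it stands. Calls block until the motion is done:
- movep(position, orientation): joint-space move of the TCP to a pose.
- movel(position, frame=None, max_speed=150, guard=None): straight line of the TCP; frame=None keeps the orientation; max_speed is the mean speed in mm/s. With guard (N) it stops when the force on the tool has changed by that much, and returns True; else False.
- goto_joints(angles): joint-space move.
- open_gripper() and clamp(): open the fingers fully, or close them until they stop; the grip force is fixed at half the most.
- wait(seconds).
- inverse_kinematics(position, orientation): joint angles nearest the present ones, or None.
- read_state(): the state.
- camera(name): name is "scene" or "top" or "wrist"; returns a dict with "image" (384x512x3 uint8, blue, green, red), "range_z" (384x512 float32, mm along the optical axis (not along the pixel's ray), 0 where there is no reading), "fx", "fy", "cx", "cy" (pixels), "cam_to_world" (4x4, takes a point from camera to world coordinates). Camera axes: x right, y up, looking along -z (the intrinsics and any distortion apply to the point x, -y, -z); pixel columns grow to the right and rows downward; lengths in mm; the calibration is good to about 2 mm. A picture is of the moment at which its call begins.
A pose or a line that the arm cannot do raises PlanningError and nothing moves.
- finish_job(): hands the job in; it is judged then, once.
The state is a dict: "time": time; "qpos": joint angles; "qvel": joint speeds; "joint_efforts": joint torques, N m; "eef_pos": TCP position; "tool_rot": TCP orientation; "ft_force": force on the tool from outside, world axes, zero at the start; "torque": the same for the moment, N m; "finger_gap": finger opening in mm; "gripper_force": force on a finger pad.
Only numpy, scipy, OpenCV 4.12 (cv2) and the standard library are available. Lean on these libraries where they do the work, as an engineer would, in place of code of your own. Each camera call takes 0.05 s, during which the arm holds its last target. There are 200 camera calls.

## Working session

There is one attempt and no reset: what is moved stays moved. The work goes in short steps, each a Python script; the robot and the scene stay as the last script left them, time stands still between calls to the robot, and variables do not carry over. Pictures are saved under pics/ and viewed, at most 10 in all, crops included, and the job is handed in when it is done.

```bash
mkdir -p pics; ls; python3 - <<'E'
from workcell import *
import cv2,numpy as np,pickle
d={}
for n in ("scene","top"):
    c=camera(n); d[n]=c; cv2.imwrite(f"pics/{n}0.png",c["image"])
    print(n,c["fx"],c["cx"],c["cy"],np.round(c["cam_to_world"],3).tolist(),[k for k in c])
pickle.dump(d,open("d0.pkl","wb"))
print(read_state()["time"],grip_point_offset)
E
```

```text
pics
scene 417.37415259313906 255.15929298768205 190.47822631659528 [[-0.107, -0.73, 0.675, 1253.984], [0.994, -0.079, 0.073, 100.671], [-0.0, 0.679, 0.734, 838.526], [0.0, 0.0, 0.0, 1.0]] ['image', 'range_z', 'fx', 'fy', 'cx', 'cy', 'cam_to_world']
top 415.447616572622 250.68145804620903 189.8274203789609 [[-0.006, 0.984, -0.177, 335.798], [-1.0, -0.007, -0.002, -4.936], [-0.004, 0.177, 0.984, 1137.571], [0.0, 0.0, 0.0, 1.0]] ['image', 'range_z', 'fx', 'fy', 'cx', 'cy', 'cam_to_world']
0.1 -18.700000000000003
```

View pics/top0.png

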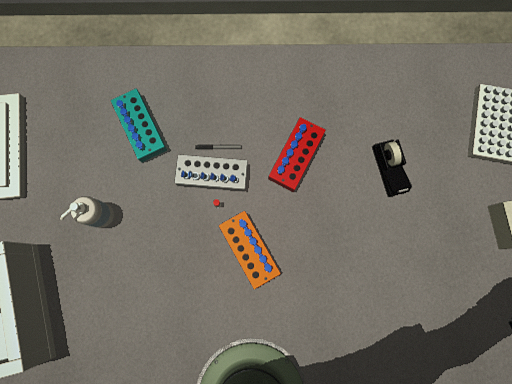

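View pics/scene0.png

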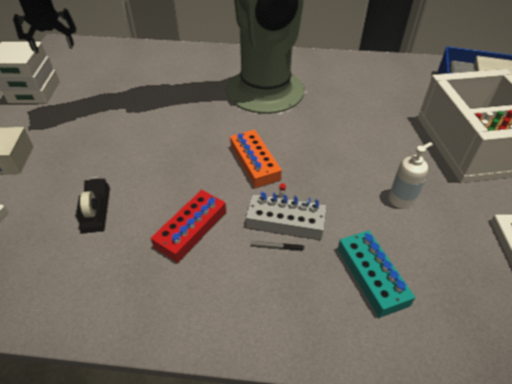

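The blocks are turquoise (138,125), red (297,153), orange (250,250) and the plain aluminium one at (212,172) in the top view. I choose the aluminium one: the pen is on its empty-well side at (218,147) and the vial on its tube side at (218,203). Next I measure it and take a close crop.

```bash
cat >h.py <<'E'
import numpy as np,cv2
def ray(c,uv,z):
    T=c["cam_to_world"]; uv=np.atleast_2d(np.asarray(uv,float))
    d=np.c_[(uv[:,0]-c["cx"])/c["fx"],-(uv[:,1]-c["cy"])/c["fy"],-np.ones(len(uv))]@T[:3,:3].T
    return T[:3,3]+d*((z-T[2,3])/d[:,2])[:,None]
def cloud(c):
    v,u=np.indices(c["range_z"].shape); r=c["range_z"]; T=c["cam_to_world"]
    P=np.dstack([(u-c["cx"])/c["fx"]*r,-(v-c["cy"])/c["fy"]*r,-r])
    return P@T[:3,:3].T+T[:3,3]
E
python3 - <<'E'
import pickle; from h import *
d=pickle.load(open("d0.pkl","rb"))
for n,(x0,y0,x1,y1) in dict(top=(165,140,260,215),scene=(235,180,340,255)).items():
    c=d[n]; im=c["image"]; hsv=cv2.cvtColor(im,cv2.COLOR_BGR2HSV); P=cloud(c)
    roi=np.zeros(im.shape[:2],bool); roi[y0:y1,x0:x1]=1
    m=roi&(P[...,2]>36)&(P[...,2]<50)&(hsv[...,1]<60)&(hsv[...,2]>90)
    k,lab,st,_=cv2.connectedComponentsWithStats(m.astype(np.uint8)); m=lab==1+np.argmax(st[1:,4])
    Q=P[m]; print(n,"zmed",np.median(Q[:,2]))
    v,u=np.nonzero(m); R=ray(c,np.c_[u,v],44)
    print("rect ray",cv2.minAreaRect(R[:,:2].astype(np.float32)))
    b=roi&(hsv[...,0]>95)&(hsv[...,0]<130)&(hsv[...,1]>120)&(hsv[...,2]>60)
    k,lab,st,ce=cv2.connectedComponentsWithStats(b.astype(np.uint8))
    for i in range(1,k):
        if st[i,4]>5: print("blob",ce[i].round(1),st[i,4],np.median(P[lab==i],0).round(1),ray(c,ce[i],70).round(1)[0,:2])
    r=roi&((hsv[...,0]<8)|(hsv[...,0]>172))&(hsv[...,1]>150)&(P[...,2]>25)
    v,u=np.nonzero(r); print("vial",ray(c,(u.mean(),v.mean()),45).round(1),P[r][:,2].max() if len(u) else 0)
    k_=roi&(P[...,2]>5)&(P[...,2]<16)
    cr=cv2.resize(im[y0-5:y1+5,x0-5:x1+5],None,fx=7,fy=7,interpolation=cv2.INTER_CUBIC); cv2.imwrite(f"pics/crop_{n}.png",cr)
a=cv2.imread("pics/crop_top.png");b=cv2.imread("pics/crop_scene.png");w=max(a.shape[1],b.shape[1])
f=lambda x:cv2.copyMakeBorder(x,0,0,0,w-x.shape[1],cv2.BORDER_CONSTANT)
z=np.vstack([f(a),f(b)]);s=min(1,600/z.shape[0]);cv2.imwrite("pics/crops.png",cv2.resize(z,None,fx=s,fy=s))
E
```

```text
top zmed 43.613954727632176
rect ray ((583.53466796875, 105.61209106445312), (189.64187622070312, 80.91452026367188), 84.69651794433594)
blob [182.5 173.3] 11 [571.2 177.   75.7] [572.7 177. ]
blob [189.  174.2] 10 [568.4 158.6  77.9] [570.1 159.7]
blob [202.  175.3] 13 [565.  124.7  76.7] [566.9 125.5]
blob [211.6 176. ] 15 [564.   98.7  74.9] [564.9 100.2]
blob [221.8 176.8] 16 [561.   72.5  75.3] [562.7  73.4]
blob [232.3 177.8] 25 [560.1  46.5  71.2] [559.8  45.8]
vial [[499.2  90.1  45. ]] 51.95117997651528
scene zmed 44.845815526419074
rect ray ((585.184326171875, 105.94941711425781), (189.76795959472656, 84.07837677001953), 84.28434753417969)
blob [263.2 195.2] 24 [563.5  45.9  73. ] [560.2  45.6]
blob [274.7 196.7] 13 [569.4  75.1  74.9] [562.2  74.5]
blob [284.9 198.3] 17 [570.4 100.1  74.8] [564.8 100. ]
blob [295.5 199.7] 11 [571.3 125.1  75.5] [566.7 126. ]
blob [316.5 202.7] 11 [576.8 176.1  75. ] [571.  177.4]
vial [[500.6  90.3  45. ]] 50.88429548871807
```

View pics/crops.png

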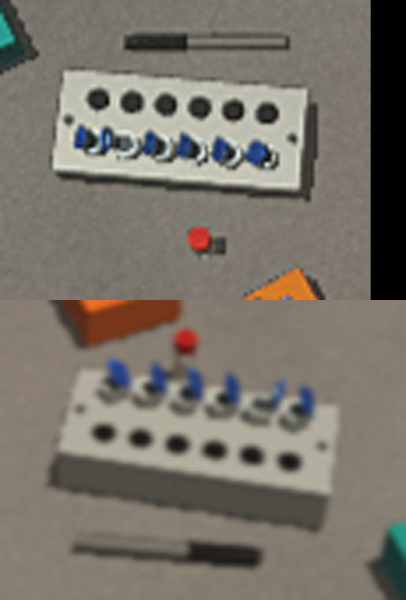

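The crop shows the plain aluminium block. All the blue lids are hinged at the image-left end of their tubes in the top view (robot's left), so +x of the block is towards world +y. The vial is on the tube side and the pen on the empty side. Next I close the fingers and sweep at a high level first.

```bash
cat >>h.py <<'E'
a=np.deg2rad(84.5); xb=np.array([np.cos(a),np.sin(a),0]); yb=np.array([-xb[1],xb[0],0]); C=np.array([584.2,105.8,0])
def at(s,z): return C+xb*s+yb*18+[0,0,z]
F=[np.c_[k*np.cross(yb,[0,0,-1]),k*yb,[0,0,-1]] for k in (1,-1)]
E
python3 - <<'E'
from workcell import *; from h import *
clamp(); s=read_state(); print(s["finger_gap"],s["eef_pos"],s["time"])
q=[inverse_kinematics(at(112,200),f) for f in F]
q0=np.array(s["qpos"]); print([None if x is None else np.round(x,2) for x in q])
k=min((i for i in (0,1) if q[i] is not None),key=lambda i:abs(np.array(q[i])-q0).max())
movep(at(112,200),F[k]); print(k,read_state()["time"])
movel(at(112,74),max_speed=120)
f0=np.array(read_state()["ft_force"])
hit=movel(at(-92,74),max_speed=60,guard=5)
s=read_state(); print(hit,s["eef_pos"],np.array(s["ft_force"])-f0,s["time"])
if not hit: movel(at(-92,110)); 
c=camera("top"); cv2.imwrite("pics/p1.png",cv2.resize(c["image"][130:220,150:270],None,fx=6,fy=6))
E
```

```text
0.2546294435187985 [ 230.51804984 -580.94237607  202.80474705] 0.8667
[array([ 0.28,  0.83, -1.28,  1.59,  0.81,  1.34,  1.95]), array([ 0.1 ,  0.64, -0.87,  1.59,  0.53,  1.15, -0.99])]
1 3.925
False [557.46155124  16.08182718  73.99442272] [-0.312799    0.71958241  0.20984183] 8.675
```

View pics/p1.png

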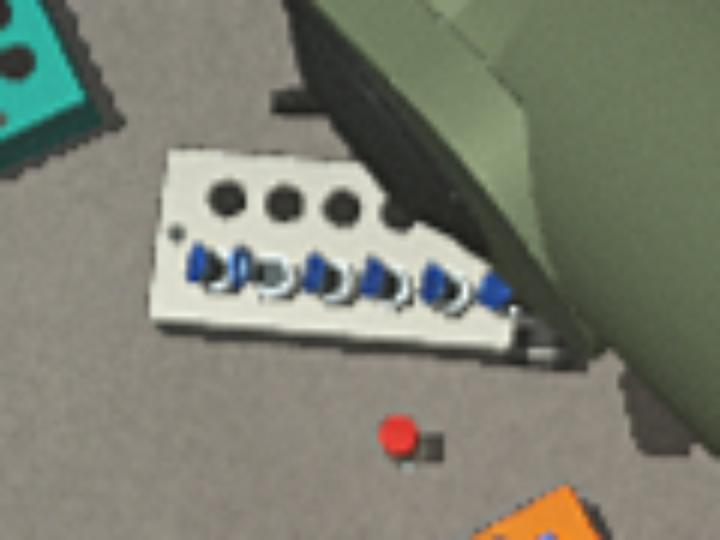

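The picture shows the lids from (205,265) to (495,290) still raised, and the block has not moved. I'll compare the lids numerically with the arm out of the way.

```bash
cat >>h.py <<'E'
def blobs(c,roi=(165,140,260,215)):
    x0,y0,x1,y1=roi; im=c["image"]; hsv=cv2.cvtColor(im,cv2.COLOR_BGR2HSV); P=cloud(c)
    m=np.zeros(im.shape[:2],bool); m[y0:y1,x0:x1]=1
    b=m&(hsv[...,0]>95)&(hsv[...,0]<130)&(hsv[...,1]>120)&(hsv[...,2]>60)
    k,lab,st,ce=cv2.connectedComponentsWithStats(b.astype(np.uint8))
    for i in range(1,k):
        if st[i,4]>5:
            Q=P[lab==i]-C; s=Q@xb
            print(ce[i].round(1),st[i,4],"s",np.percentile(s,[5,50,95]).round(0),"yb",(Q@yb).mean().round(1),"z",np.percentile(Q[:,2],[5,50,95]).round(0))
E
python3 - <<'E'
from workcell import *; from h import *; import pickle
blobs(pickle.load(open("d0.pkl","rb"))["top"]); print()
movel(at(-92,110)); movel(at(112,110),max_speed=150)
blobs(camera("top"))
c=camera("wrist"); cv2.imwrite("pics/w1.png",c["image"])
c=camera("scene"); cv2.imwrite("pics/s1.png",cv2.resize(c["image"][170:260,225:345],None,fx=6,fy=6))
print(read_state()["time"])
E
```

```text
[182.5 173.3] 11 s [66. 69. 70.] yb 19.7 z [73. 76. 81.]
[189.  174.2] 10 s [49. 51. 53.] yb 20.7 z [70. 78. 84.]
[202.  175.3] 13 s [14. 17. 20.] yb 20.5 z [74. 77. 81.]
[211.6 176. ] 15 s [-12.  -9.  -3.] yb 19.7 z [66. 75. 83.]
[221.8 176.8] 16 s [-62. -35. -32.] yb 32.6 z [ 70.  75. 345.]
[232.3 177.8] 25 s [-68. -62. -56.] yb 18.4 z [58. 71. 77.]

11.025
```

View pics/s1.png

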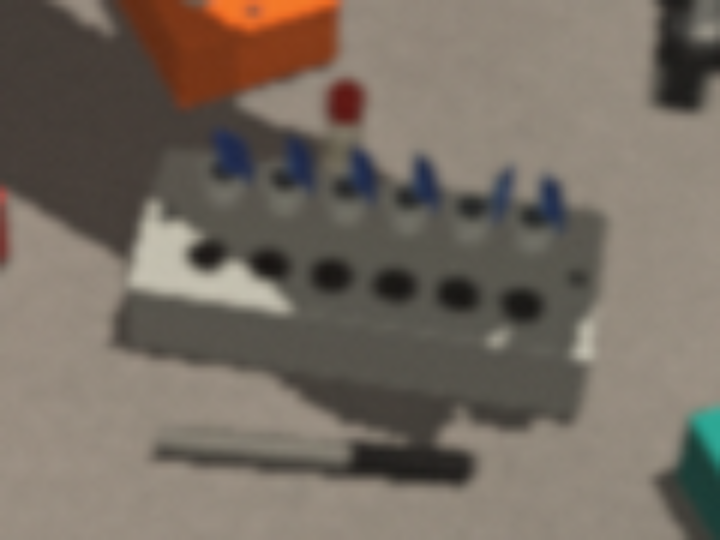

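View pics/w1.png

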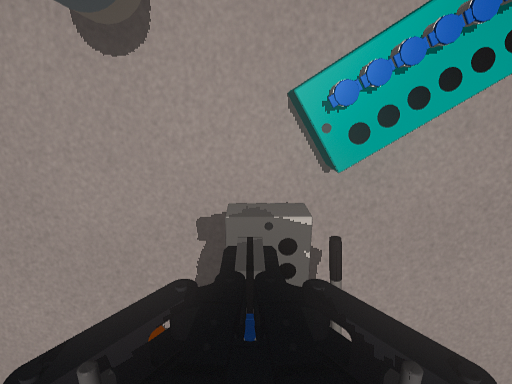

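The scene crop shows every lid unchanged: lid 2 at (503,190) leans right, the others are around 1.2 rad. The wrist view shows the finger line at column 250, correctly over the row, so the tip must have passed above the lids. I'll find the true fingertip height from the scene camera beside the block, then touch the bench with a guard.

```bash
python3 - <<'E'
from workcell import *; from h import *
movel(at(135,74)); 
c=camera("scene"); T=np.linalg.inv(c["cam_to_world"])
for p in (at(135,74),at(135,0),at(65,61.5)):
    q=T@np.r_[p,1]; print("proj",c["cx"]+c["fx"]*q[0]/-q[2],c["cy"]+c["fy"]*q[1]/q[2])
cv2.imwrite("pics/s2.png",cv2.resize(c["image"][110:260,230:400],None,fx=4,fy=4))
hit=movel(at(135,5),max_speed=60,guard=3); s=read_state(); print(hit,s["eef_pos"],s["time"],s["finger_gap"])
movel(at(135,74))
E
```

```text
proj 343.48519637082586 206.34545666392123
proj 338.96747774090755 225.31504129317858
proj 313.9582481927543 205.28607521253093
False [579.43916855 242.01240334   5.37307518] 12.8083 0.023220032235008504
```

View pics/s2.png

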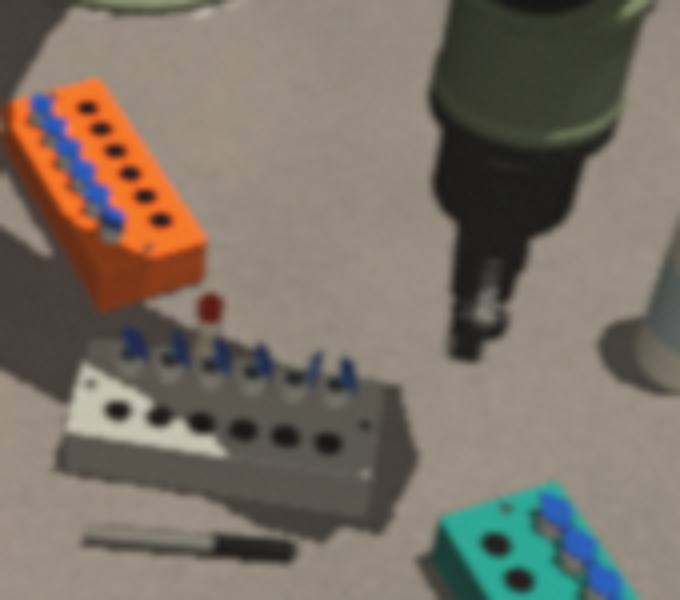

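The fingertip appears at crop (463,358), but the TCP projects to (454,385). So the real tip is roughly 20–25 mm higher, or offset. A slow guarded bench touch will settle it.

```bash
python3 - <<'E'
from workcell import *; from h import *
print(read_state()["tool_rot"],read_state()["eef_pos"])
movel(at(135,8),max_speed=120)
c=camera("scene"); cv2.imwrite("pics/s3.png",cv2.resize(c["image"][110:260,230:400],None,fx=4,fy=4))
try:
    hit=movel(at(135,-32),max_speed=20,guard=3); s=read_state(); print(hit,s["eef_pos"],s["ft_force"],s["time"])
except PlanningError as e: print("PE",e)
movel(at(135,74),max_speed=150); print(read_state()["time"])
E
```

```text
[[ 9.59522953e-02  9.95385929e-01 -9.50888492e-05]
 [ 9.95385803e-01 -9.59523311e-02 -5.02769179e-04]
 [-5.09573364e-04 -4.64082338e-05 -9.99999869e-01]] [579.107188   241.50405811  73.56139008]
True [579.22850426 241.89086484 -28.36204342] [-1.34110482 -1.26951373  8.4991022 ] 15.7833
16.6167
```

The bench contact came near a reported z of −27, so the real fingertip sits about 27 mm above the reported TCP and the lateral position is right. I'll repeat the sweep with that offset.

```bash
cat >>h.py <<'E'
D=27.
def tip(s,z): return at(s,z-D)
E
python3 - <<'E'
from workcell import *; from h import *
movel(tip(115,75),max_speed=150)
f0=np.array(read_state()["ft_force"])
hit=movel(tip(-97,75),max_speed=75,guard=5)
s=read_state(); print(hit,s["eef_pos"],np.array(s["ft_force"])-f0,s["time"])
movel(tip(-97 if not hit else (np.array(s["eef_pos"])-C)@xb,100)); movel(tip(112,100),max_speed=250)
c=camera("scene"); cv2.imwrite("pics/s4.png",cv2.resize(c["image"][170:260,225:345],None,fx=6,fy=6)); print(read_state()["time"])
E
```

```text
False [557.01464484  11.21269263  48.02313612] [-0.07475959 -0.00049974 -0.1248073 ] 19.9583
21.3083
```

View pics/s4.png

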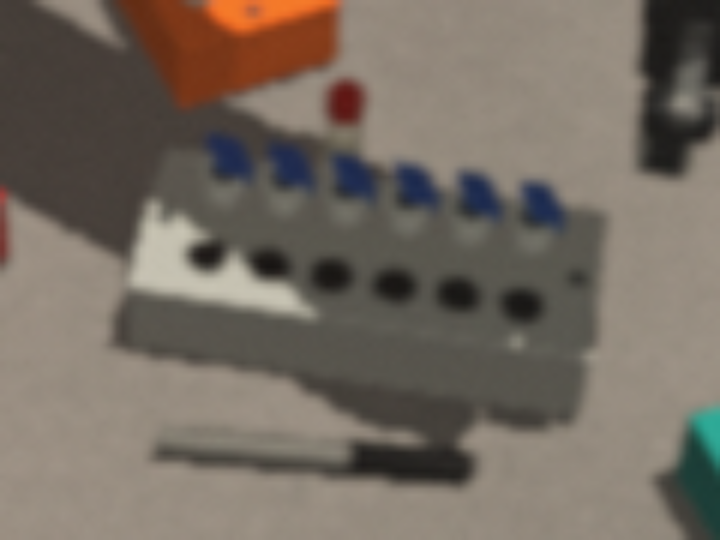

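The second sweep folded all six lids, from (230,160) to (540,205), equally to about 0.7 rad, and the block did not move. Next is a lower pass, then a light press on each lid.

```bash
python3 - <<'E'
from workcell import *; from h import *
movel(tip(112,67.5),max_speed=150)
hit=movel(tip(-97,67.5),max_speed=75,guard=6); print(hit,read_state()["time"])
if hit: raise SystemExit(read_state()["eef_pos"])
movel(tip(-97,74))
for x in (-65,-39,-13,13,39,65):
    movel(tip(x-6,72),max_speed=100)
    h=movel(tip(x-6,56),max_speed=25,guard=3); s=read_state(); print(x,h,s["eef_pos"][2]+D,s["ft_force"][2],s["time"])
    movel(tip(x-6,72),max_speed=100)
movel(tip(112,110),max_speed=200)
c=camera("scene"); cv2.imwrite("pics/s5.png",cv2.resize(c["image"][170:260,225:345],None,fx=6,fy=6)); print(read_state()["time"])
E
```

```text
False 24.6083
-65 True 59.91543242356394 12.924914819266075 25.775
-39 True 59.95467545635274 12.679196479834472 26.9667
-13 True 59.93838326936576 13.099815095584924 28.1583
13 True 59.97381828883842 11.941899354671197 29.35
39 True 59.99276956429457 11.97512152936101 30.5417
65 True 59.983052639172605 11.840552831106065 31.7333
32.5333
```

View pics/s5.png

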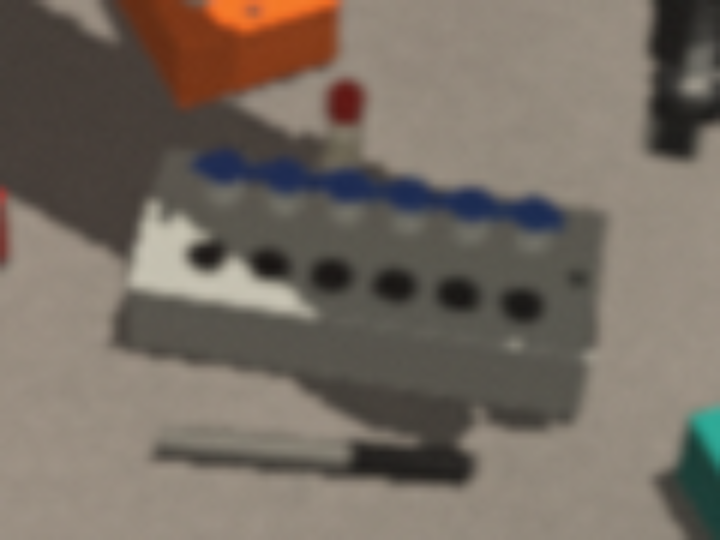

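All six lids, from (222,165) to (538,213), now lie flat. The six press heights agree to within 0.1 mm, and the block, pen and vial are unmoved. I'll move clear and hand in.

```bash
python3 - <<'E'
from workcell import *; from h import *
movel(at(112,200)); wait(0.3); print(read_state()["time"],finish_job())
E
```

```text
the job is handed in; nothing more can be done
33.7667 None
```

All six lids are shut and the job is handed in at 33.8 s: they were pressed with at most about 13 N, the block, pen and vial look unmoved in the last picture, and the arm is clear.

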